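# Pack the bolt-and-nut kit tray

## Robot

A 6-joint arm with a two-finger parallel gripper is mounted at the origin on the work surface. World frame = base frame: x ahead of the robot, y to its left, z up, the work surface at z = 0. Lengths are in m, angles in rad, forces in N, time in s.
With the tool pointing down it reaches from about 0.25 to 0.8 m from the base axis. Payload 3.9 kg.
Tool frame: the origin (TCP) lies at the centre of the arm's flange, where the gripper is bolted on; the fingertips stand 173 mm ahead of it and the grasp point (between the pads) lies 155 mm ahead of it; z points along the fingers, y is the line along which they close (so a half turn about z gives the same grasp; the last joint's range is limited). The gripper opens to 85 mm and grips with 20 to 120 N. Pads are 22 mm wide; open, the fingers measure 114 mm over their backs; the gripper's body (76 mm by 85 mm) begins 54 mm behind the grasp point. The pads swing forward as they close: fully open they stand 13 mm farther back than shut.
Start: joints at [-1.16, 0.26, -0.138, 1.173, 0, 1.571], TCP at [0.21, -0.481, 0.405] pointing down, gripper open.
Joint ranges: [-2.78, 2.78], [-0.83, 1.72], [-1.28, 1.37], [-1.9, 2.12], [-1.57, 1.48], [-3.14, 3.14]. Speed limits (rad/s): [2.57, 2.57, 3.14, 3.14, 3.14, 3.14].

## Interface

Orientations are given as a unit quaternion [w, x, y, z].
In Python, from cell import * gives the robot as it stands.
- The arm moves only by the tool send_rows, never from a script. Its argument "moves" is a list of rows, each a list of 7 numbers: the turn, a rotation vector about the world's x, y, z normalised to -1 to 1, where 1 is 6 degrees, then the shift along the world's x, y, z normalised to -1 to 1, where 1 is 0.025 m, then the closure, from -1 (fully open) to 1 (shut). A call has 1 to 20 rows; each row shifts and turns the commanded pose from where the row before left it; what a row does not reach is not made up. A row lasts 1/12 s, in which the tool goes at most 41.7 mm and 7.16 degrees, less where a joint would pass 70% of its speed; a pose out of reach is approached as far as the arm can. A call with a number of a shift or a turn outside -1 to 1 is refused whole. A call with a gripper value outside its range is refused whole. The fingers move at their own pace and stop on an object; the grip force is fixed at half the most. Time passes only in rows, so rows that do not move let the fingers close. It gives the time, the measured TCP pose, the force, the opening and the grip force at its end, in the units of the state.
- get_state(): the state, without advancing time (a new reading comes with each control period).
- snapshot(name): name is "scene" or "top" or "wrist"; returns a dict with "image" (420x560x3 uint8, red, green, blue), "z_map" (420x560 float32, m along the optical axis (not along the pixel's ray), 0 where there is no reading), "intrinsics" (3x3 intrinsics, pixels), "rvec" (rotation vector, rad) and "tvec" (3), from world to camera coordinates, as OpenCV has them. Camera axes: x right, y down, z forward; pixel columns grow to the right and rows downward; lengths in m; the calibration is good to about 2 mm. A picture is of the moment at which its call begins.
- sign_off(): hands the job in; it is judged then, once.
Trained networks look in the newest picture that a camera, given by its name, has taken for a name from the list of things; names that differ only in an ending like _2 or _b are one class to them, and where a whole thing is asked for, a point or a joint stands for the part that bears it (a point fixed in the world has none). Each returns a list of dicts, best first, with "conf" (0 to 1); they miss things now and then, are a little off and sometimes report something else, mostly with a low value. They report only what shows in the picture. A call takes as long as a camera call. They do not tell look-alikes from the thing itself.
- search_frame(camera, name): "at" ([x, y, z] in m, in the coordinates of the camera as it stood for that picture, good to about 4 mm: the middle of the surface that is visible of it).
The state is a dict: "clock": time; "qpos": joint angles; "joint_velocities": joint speeds; "joint_efforts": joint torques, N m; "eef_pos": TCP position; "tcp_rot": TCP orientation; "ft_force": force on the tool from outside, world axes, zero at the start; "ft_torque": the same for the moment, N m; "grip_width": finger opening in m; "finger_force": force on a finger pad.
Only numpy, scipy, OpenCV 4.12 (cv2) and the standard library are available. Lean on these libraries where they do the work, as an engineer would, in place of code of your own. Each camera call takes 0.05 s, during which the arm holds its last target. There are 200 camera calls.

## Task

Pack the kit tray with the two long hex bolts and the two big hex nuts: one bolt lying lengthwise in each of the tray's two long compartments, and one nut lying flat in each of its two short compartments. Leave the short bolt, the eye bolt, the small nut and the plain round ring where they lie.

Things in the scene. Friction and masses are not known exactly. Their poses are not given: they have to be found in the camera images.
- tray: kit tray, fixed, black floor, grey walls, 227 (x) x 194 (y) mm, 17 mm high; floor 5, walls 4 mm thick. Origin: centre of its underside, on the bench. Dividers of full height at y = 0 and x = 27.5 mm make two long compartments, 135 x 91 mm, centred at x = -42, y = +-47.5 mm, and two short ones, 80 (x) x 91 (y) mm, at x = 69.5, y = +-47.5 mm. Left or right; a 3 mm mat lies on the other side
- long_bolt_a: long hex bolt, bare steel, lying on the 3 mm mat, one of two alike: head 41 mm across flats, 15 mm thick; round shank 24 mm thick, 95 mm long; 0.5 kg. Origin on its axis at its centre of mass, 29 mm from the head's underside, 66 mm from the end; x runs from head to end. The origin rests 18 mm above the surface; the shank there spans 6 to 30 mm, dipping 5 deg to the end. May rest on any flat
- long_bolt_b: long hex bolt, bare steel, lying on the 3 mm mat, one of two alike: head 41 mm across flats, 15 mm thick; round shank 24 mm thick, 95 mm long; 0.5 kg. Origin on its axis at its centre of mass, 29 mm from the head's underside, 66 mm from the end; x runs from head to end. The origin rests 18 mm above the surface; the shank there spans 6 to 30 mm, dipping 5 deg to the end. May rest on any flat
- big_nut_a: big hex nut of bare steel, lying flat on the bench, one of two alike: 41 mm across flats, 24 mm high, 25 mm hole, 0.19 kg. Origin at its centre, 12 mm above its underside; the x axis is square to a pair of flats, as are the directions 60 and 120 degrees from it
- big_nut_b: big hex nut of bare steel, lying flat on the bench, one of two alike: 41 mm across flats, 24 mm high, 25 mm hole, 0.19 kg. Origin at its centre, 12 mm above its underside; the x axis is square to a pair of flats, as are the directions 60 and 120 degrees from it
- short_bolt: short hex bolt, to be left: same head (41 mm across flats) and 24 mm shank, but the shank is only 45 mm long, 60 mm overall; lies on the mat. Origin on its axis 7 mm from the head's underside, x from head to end
- eye_bolt: eye bolt, to be left: 24 mm shank with an open ring eye (about 54 mm across, 24 mm thick) in place of a head, about 123 mm overall; lies flat on the mat. Origin on the shank's axis, 52 mm from the eye's centre and 44 mm from the end, x from eye to end
- small_nut: small hex nut, to be left: 27 mm across flats, 14 mm high, 17 mm hole; lies flat on the bench. Origin at its centre
- round_ring: plain round steel spacer ring, to be left: 46 mm outside, 30 mm hole, 18 mm high; lies flat on the bench. Origin at the centre of its underside. Other clutter near the work (spanner, caps, brush, tin) is at most 60 mm high and stands clear of the grasps
Mind the look-alikes: they are no part of the job. What is shaped like the big_nut_a but orange or pink is not meant.

How it is judged:
At the end, for the whole second after the job is handed in: Each long compartment holds one long bolt on its floor (within 30 x 28 mm of its centre, 4 mm in height, 0.35 rad of lengthwise), each short one a big nut lying flat (within 20 x 26 mm of its centre, 3 mm in height), all at rest; the four others within 30 mm of their starts (((x of long_bolt_a in the frame of tray between -0.072 and -0.012 m and y of long_bolt_a in the frame of tray between 0.0195 and 0.0755 m and z of long_bolt_a in the frame of tray between 0.0188 and 0.0268 m and angle between the x axis of each of long_bolt_a, long_bolt_b and the x axis of tray, either way round below 0.35 rad and x of long_bolt_b in the frame of tray between -0.072 and -0.012 m and y of long_bolt_b in the frame of tray between -0.0755 and -0.0195 m and z of long_bolt_b in the frame of tray between 0.0188 and 0.0268 m) or (x of long_bolt_a in the frame of tray between -0.072 and -0.012 m and y of long_bolt_a in the frame of tray between -0.0755 and -0.0195 m and z of long_bolt_a in the frame of tray between 0.0188 and 0.0268 m and angle between the x axis of each of long_bolt_a, long_bolt_b and the x axis of tray, either way round below 0.35 rad and x of long_bolt_b in the frame of tray between -0.072 and -0.012 m and y of long_bolt_b in the frame of tray between 0.0195 and 0.0755 m and z of long_bolt_b in the frame of tray between 0.0188 and 0.0268 m)) and ((x of big_nut_a in the frame of tray between 0.0495 and 0.0895 m and y of big_nut_a in the frame of tray between 0.0215 and 0.0735 m and z of big_nut_a in the frame of tray between 0.014 and 0.02 m and x of big_nut_b in the frame of tray between 0.0495 and 0.0895 m and y of big_nut_b in the frame of tray between -0.0735 and -0.0215 m and z of big_nut_b in the frame of tray between 0.014 and 0.02 m) or (x of big_nut_a in the frame of tray between 0.0495 and 0.0895 m and y of big_nut_a in the frame of tray between -0.0735 and -0.0215 m and z of big_nut_a in the frame of tray between 0.014 and 0.02 m and x of big_nut_b in the frame of tray between 0.0495 and 0.0895 m and y of big_nut_b in the frame of tray between 0.0215 and 0.0735 m and z of big_nut_b in the frame of tray between 0.014 and 0.02 m)) and linear speed of each of long_bolt_a, long_bolt_b, big_nut_a, big_nut_b below 0.02 m/s and distance of each of short_bolt, eye_bolt, small_nut, round_ring from where it was at the start of the episode below 0.03 m); the robot touches nothing.
It fails at once if a short bolt, eye bolt, small nut or round ring is moved more than 30 mm (distance of any of short_bolt, eye_bolt, small_nut, round_ring from where it was at the start of the episode above 0.03 m).
It also fails if it takes over 102 s, if anything falls off the work surface, if the arm or the gripper's body presses on something with over 40 N, if the wrist force passes 120 N, or if a joint passes its speed limit or range.

## Working session

There is one attempt and no reset: what is moved stays moved. The work goes in short steps, Python scripts to look and compute and a tool call to move; the robot and the scene stay as the last step left them, time stands still between calls to the robot, and variables do not carry over. Pictures are saved under pics/ and viewed, at most 14 in all, crops included, and the job is handed in when it is done.

Besides the shell and the picture viewer there is one more tool, called after ">>>" as name([rows], argument=value, ...), one row to a line, values as JSON. send_rows: Moves the arm, as the interface text tells. Scaled input: -1 to 1 covers 0.025 m each way for a shift and 6 degrees each way for a turn. Its arguments: {"type":"object","properties":{"moves":{"type":"array","items":{"type":"array","items":{"type":"number"}}}},"required":["moves"]}

```bash
mkdir -p pics
cat > h.py <<'E'
from cell import *
import numpy as np, cv2
def cam(s):
    R=cv2.Rodrigues(np.array(s["rvec"],float))[0]; return R,np.array(s["tvec"],float).ravel(),np.array(s["intrinsics"])
def c2w(s,p):
    R,t,K=cam(s); return R.T@(np.array(p)-t)
def cloud(s):
    R,t,K=cam(s); z=s["z_map"]; v,u=np.mgrid[:z.shape[0],:z.shape[1]]
    P=np.stack([(u-K[0,2])/K[0,0]*z,(v-K[1,2])/K[1,1]*z,z],-1)
    return (P-t)@R
def pix(s,w):
    R,t,K=cam(s); c=K@(R@np.array(w)+t); return c[:2]/c[2]
def save(n,im,k=1):
    cv2.imwrite("pics/"+n,cv2.resize(im[:,:,::-1],None,fx=k,fy=k,interpolation=cv2.INTER_CUBIC))
E
python3 - <<'E'
from h import *
for n in("top","scene"):
    s=snapshot(n); save(n+"0.png",s["image"],1.4 if n=="top" else 1); np.save(n+".npy",s,allow_pickle=True)
    R,t,K=cam(s); print(n,(-R.T@t).round(3),R.round(2).tolist(),K[0,0])
    for o in("tray","long_bolt_a","big_nut_a","short_bolt","eye_bolt","small_nut","round_ring"):
        for d in search_frame(n,o): 
            w=c2w(s,d["at"]); print(o,round(d["conf"],2),w.round(3),pix(s,w).round())
print(get_state())
E
```

```text
top [0.477 0.    1.051] [[0.01, -1.0, -0.01], [-0.99, -0.01, -0.11], [0.11, 0.01, -0.99]] 414.8547567993786
tray 0.8 [ 0.52  -0.241  0.009] [381. 241.]
long_bolt_a 0.64 [0.472 0.173 0.031] [214. 259.]
long_bolt_a 0.6 [0.597 0.332 0.031] [151. 208.]
big_nut_a 0.71 [0.791 0.177 0.021] [216. 133.]
big_nut_a 0.56 [0.438 0.    0.021] [284. 273.]
big_nut_a 0.52 [0.777 0.096 0.03 ] [247. 138.]
big_nut_a 0.51 [ 0.69  -0.001  0.022] [286. 172.]
short_bolt 0.85 [0.587 0.172 0.026] [216. 212.]
short_bolt 0.52 [0.595 0.333 0.031] [151. 209.]
eye_bolt 0.87 [0.466 0.364 0.031] [136. 261.]
small_nut 0.53 [0.514 0.001 0.014] [284. 242.]
round_ring 0.53 [0.475 0.174 0.031] [214. 258.]
round_ring 0.44 [ 0.598 -0.006  0.013] [287. 209.]
scene [1.359 0.051 0.788] [[-0.04, 1.0, -0.02], [0.7, 0.01, -0.72], [-0.72, -0.04, -0.7]] 507.5485419445681
tray 0.8 [ 0.537 -0.238  0.006] [171. 206.]
tray 0.75 [0.446 0.002 0.018] [279. 177.]
long_bolt_a 0.97 [0.605 0.335 0.025] [435. 226.]
long_bolt_a 0.83 [0.474 0.172 0.027] [353. 183.]
big_nut_a 0.87 [0.775 0.099 0.021] [324. 290.]
big_nut_a 0.7 [0.702 0.004 0.019]
[... 379 characters left out ...]
-1.15998720e+00,  2.59996206e-01, -1.38077832e-01,  1.17270397e+00,
        2.23511293e-06,  1.57081805e+00]), 'joint_velocities': array([ 2.86485919e-04,  9.25145468e-05,  1.13931843e-03,  1.19702633e-03,
        2.49750525e-04, -9.41890304e-04]), 'joint_efforts': array([ 4.34151834e-04, -4.05555367e+01,  2.54223061e+01,  6.31511029e-04,
       -4.84821032e-05, -9.66434015e-06]), 'eef_pos': array([ 0.20965875, -0.48131658,  0.40471471]), 'tcp_rot': array([8.73953432e-06, 9.78980764e-01, 2.03952602e-01, 2.96247522e-06]), 'ft_force': array([0.54093877, 0.49861936, 0.41965181]), 'ft_torque': array([ 0.01181694, -0.01561738, -0.02397077]), 'finger_force': 0.0, 'grip_width': 0.08527455898656958}
```

View pics/top0.png

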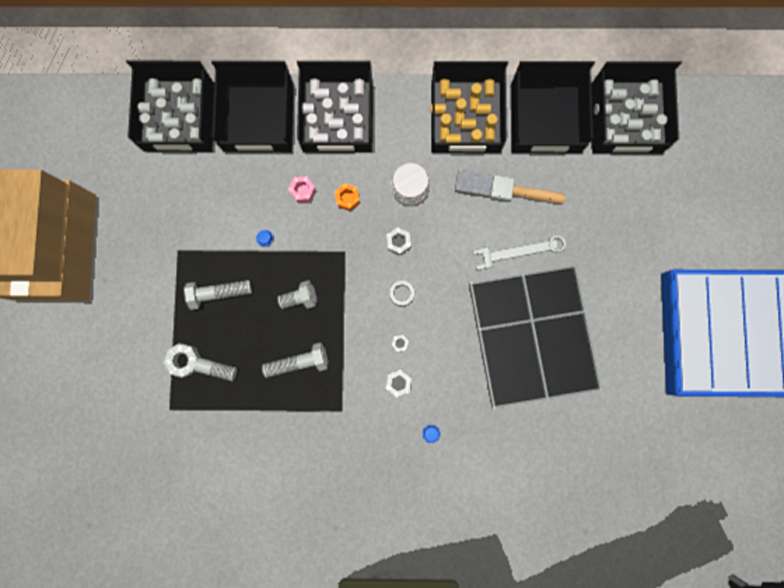

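View pics/scene0.png

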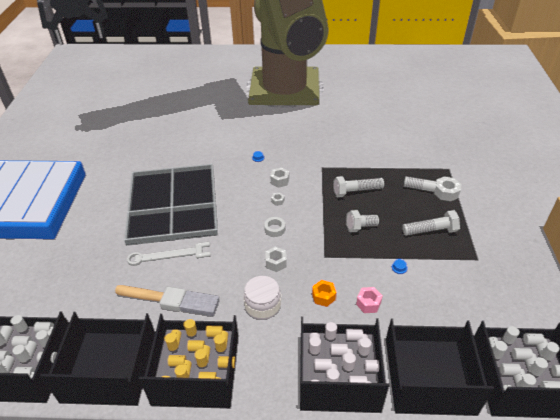

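Top view, in the displayed 1.4x pixels:
- **Long bolts:** (217,293) with its head on the left, and (295,360) with its head on the right.
- **Left alone:** short bolt (297,295), eye bolt (200,362), ring (401,293), small nut (400,343).
- **Big steel nuts:** (398,240) and (398,383). The orange (347,196) and pink (302,188) ones are look-alikes.
- **Tray:** (535,337), slightly turned, with its short compartments on the far side (+x).

I'll measure these and check them in one crop.

```bash
cat > m.py <<'E'
from h import *
def blobs(s,names,zmin,rad):
    P=cloud(s); out={}
    for n,(x,y) in names.items():
        m=(P[...,2]>zmin[n])&(np.hypot(P[...,0]-x,P[...,1]-y)<rad[n])&(s["z_map"]>0)
        out[n]=P[m]
    return out
E
python3 - <<'E'
from m import *
s=np.load("top.npy",allow_pickle=True).item()
save("crop.png",s["image"][150:300,115:300],4)
N=dict(LA=(.597,.332),LB=(.472,.173),NA=(.438,0),NB=(.69,0))
B=blobs(s,N,dict(LA=.010,LB=.010,NA=.016,NB=.016),dict(LA=.075,LB=.075,NA=.04,NB=.04))
P=cloud(s)
print("bench z",np.median(P[300:310,100:250,2]),"mat",np.median(P[225:235,150:240,2]))
for n,p in B.items():
    q=p[:,:2].astype(np.float32); r=cv2.minAreaRect(q); c=q.mean(0); u,sv,vt=np.linalg.svd(q-c,full_matrices=False)
    print(n,len(q),"mean",c.round(4),"rect",np.round(r[0],4),np.round(r[1],4),round(r[2],1),"pca",vt[0].round(3),"zmax",p[:,2].max().round(4))
    if n[0]=="L":
        a=(q-c)@vt[0]; b=(q-c)@vt[1]
        for lo in np.arange(-.08,.08,.01):
            k=(a>=lo)&(a<lo+.01)
            if k.any(): print("  %.3f w %.3f mid %.4f z %.3f"%(lo,np.ptp(b[k]),(b[k].max()+b[k].min())/2,np.median(p[k,2])))
# tray
m=(P[...,2]>.003)&(P[...,2]<.025)&(abs(P[...,0]-.52)<.16)&(abs(P[...,1]+.24)<.14)
m=m.astype(np.uint8); k,l,st,ce=cv2.connectedComponentsWithStats(m)
for i in range(1,k):
    if st[i,4]>300:
        q=P[l==i][:,:2].astype(np.float32); r=cv2.minAreaRect(q); print("tray",st[i],np.round(r[0],4),np.round(r[1],4),r[2],cv2.boxPoints(r).round(3).tolist())
E
```

```text
bench z -3.8296294654044085e-05 mat 0.0028160372927579667
LA 528 mean [0.5967 0.328 ] rect [0.5992 0.3217] [0.0473 0.1108] 9.6 pca [-0.184  0.983] zmax 0.0486
  -0.070 w 0.020 mid 0.0003 z 0.022
  -0.060 w 0.023 mid 0.0006 z 0.025
  -0.050 w 0.024 mid 0.0014 z 0.026
  -0.040 w 0.025 mid 0.0008 z 0.027
  -0.030 w 0.024 mid 0.0004 z 0.027
  -0.020 w 0.023 mid 0.0013 z 0.029
  -0.010 w 0.024 mid 0.0014 z 0.029
  -0.000 w 0.024 mid 0.0015 z 0.030
  0.010 w 0.022 mid 0.0011 z 0.032
  0.020 w 0.024 mid 0.0016 z 0.032
  0.030 w 0.047 mid 0.0020 z 0.037
  0.040 w 0.046 mid 0.0015 z 0.042
LB 520 mean [0.4742 0.1758] rect [0.4743 0.1842] [0.0466 0.1128] 12.7 pca [ 0.25  -0.968] zmax 0.0487
  -0.070 w 0.022 mid 0.0011 z 0.024
  -0.060 w 0.024 mid 0.0002 z 0.025
  -0.050 w 0.023 mid -0.0001 z 0.026
  -0.040 w 0.023 mid 0.0005 z 0.027
  -0.030 w 0.023 mid 0.0004 z 0.028
  -0.020 w 0.023 mid 0.0004 z 0.028
  -0.010 w 0.023 mid 0.0003 z 0.030
  -0.000 w 0.023 mid 0.0002 z 0.030
  0.010 w 0.023 mid 0.0001 z 0.032
  0.020 w 0.024 mid -0.0004 z 0.033
  0.030 w 0.047 mid 0.0005 z 0.042
  0.040 w 0.045 mid 0.0011 z 0.034
NA 159 mean [ 4.391e-01 -2.000e-04] rect [ 4.389e-01 -1.000e-04] [0.0405 0.0442] 82.1 pca [-0.778 -0.629] zmax 0.0313
NB 155 mean [0.6931 0.0015] rect [0.6933 0.0027] [0.0462 0.0404] 0.4 pca [-0.998  0.066] zmax 0.0289
tray [ 334  187   96  105 6306] [ 0.525  -0.2434] [0.2337 0.2045] 10.158601760864258 [[0.3919999897480011, -0.16300000250339508], [0.42800000309944153, -0.36500000953674316], [0.6579999923706055, -0.3230000138282776], [0.621999979019165, -0.12200000137090683]]
```

View pics/crop.png

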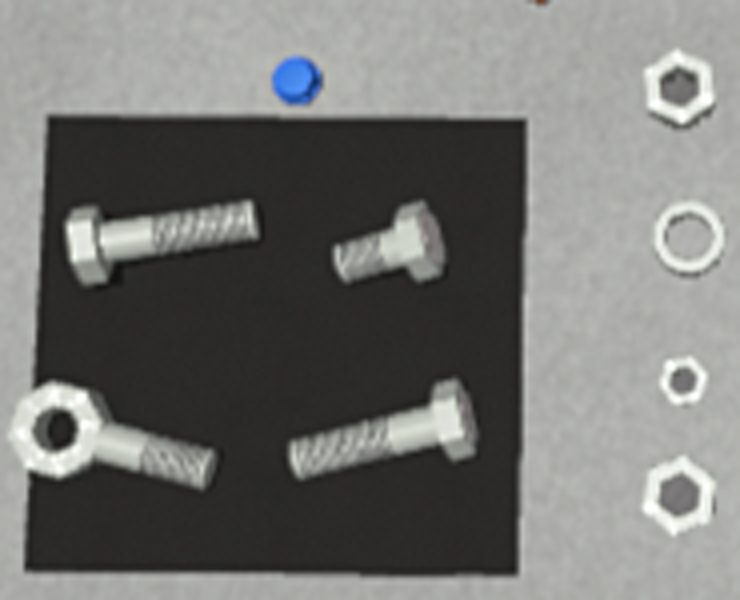

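Crop check:
- **Long bolts:** (160,235) and (385,430). Both shanks are twice the length of the short bolt's at (390,240), and neither has an eye like the bolt at (55,430).
- **Big nuts:** (680,88) and (680,495), steel hexagons. The small nut is at (683,380) and the round ring at (688,237).

Next I'll refine the tray pose and the nut angles.

Run:
```python
from m import *
s=np.load("top.npy",allow_pickle=True).item(); P=cloud(s)
g=s["image"].max(-1)
m=((g<70)&(abs(P[...,0]-.525)<.14)&(abs(P[...,1]+.243)<.13)).astype(np.uint8)
k,l,st,ce=cv2.connectedComponentsWithStats(m,connectivity=4)
for i in range(1,k):
    if st[i,4]>150:
        p=P[l==i]; r=cv2.minAreaRect(p[:,:2].astype(np.float32)); print("comp",st[i,4],np.round(r[0],4),np.round(r[1],4),round(r[2],1),np.median(p[:,2]).round(4))
# nuts: fit hexagon ring at z=.024 by back-projecting top-face pixels
for n,(x,y) in dict(NA=(.439,0),NB=(.693,.0015)).items():
    q=P[(P[...,2]>.018)&(np.hypot(P[...,0]-x,P[...,1]-y)<.035)][:,:2]
    best=[]
    for a in range(0,60,2):
        d=np.radians(a+np.array([0,60,120])); h=[np.ptp(q@[np.cos(t),np.sin(t)]) for t in d]
        best.append((sum(h),a,np.round(h,4)))
    print(n,q.mean(0).round(4),[(round(b[0],4),b[1]) for b in sorted(best,key=lambda b:b[0])[:5]])
```

```text
comp 1047 [ 0.601  -0.2784] [0.0772 0.0883] 10.3 0.0049
comp 1048 [ 0.5843 -0.1838] [0.077  0.0887] 9.8 0.005
comp 1876 [ 0.49   -0.2982] [0.1327 0.0889] 10.2 0.005
comp 1874 [ 0.4732 -0.2035] [0.1325 0.0886] 9.9 0.0049
NA [ 4.39e-01 -2.00e-04] [(np.float64(0.1223), 22), (np.float64(0.1232), 20), (np.float64(0.1234), 24), (np.float64(0.1242), 18), (np.float64(0.1244), 26)]
NB [0.6932 0.0014] [(np.float64(0.1233), 36), (np.float64(0.1241), 34), (np.float64(0.1242), 38), (np.float64(0.1249), 32), (np.float64(0.1256), 40)]
```

>>> send_rows([
  [0, 0, 1, 0, 0, 0, -1],
  [0, 0, 1, 0, 1, 0, -1],
  [0, 0, 1, 0.5, 1, 0, -1],
  [0, 0, 1, 0.5, 1, 0, -1],
  [0, 0, 1, 0.5, 1, 0, -1],
  [0, 0, 1, 0.5, 1, 0, -1],
  [0, 0, 1, 0.5, 1, 0, -1],
  [0, 0, 1, 0.5, 1, 0, -1],
  [0, 0, 1, 0.5, 1, 0, -1],
  [0, 0, 1, 0.5, 1, 0, -1],
])

```text
clock: 1.63
eef_pos: [0.31, -0.2551, 0.4049]
tcp_rot: [0.0, 0.744, 0.668, 0.0]
ft_force: [-0.0, -0.2, -0.8]
grip_width: 0.0857
finger_force: 0.0
```

```bash
python3 -c "
from cell import *
s=get_state();print(s['clock'],s['qpos'].round(3),s['eef_pos'].round(4),s['tcp_rot'].round(4))"
```

```text
1.6333 [-0.689  0.048 -0.399  1.124  0.     0.99 ] [ 0.31   -0.2551  0.4049] [3.000e-04 7.442e-01 6.679e-01 1.000e-04]
```

>>> send_rows([
  [0, 0, 0.983, 0.344, 0.68, -0.28, -1],
  [0, 0, 0.983, 0.344, 0.68, -0.28, -1],
  [0, 0, 0.983, 0.344, 0.68, -0.28, -1],
  [0, 0, 0.983, 0.344, 0.68, -0.28, -1],
  [0, 0, 0.983, 0.344, 0.68, -0.28, -1],
  [0, 0, 0.983, 0.344, 0.68, -0.28, -1],
  [0, 0, 0.983, 0.344, 0.68, -0.28, -1],
  [0, 0, 0.983, 0.344, 0.68, -0.28, -1],
  [0, 0, 0.983, 0.344, 0.68, -0.28, -1],
  [0, 0, 0.983, 0.344, 0.68, -0.28, -1],
  [0, 0, 0.983, 0.344, 0.68, -0.28, -1],
  [0, 0, 0.983, 0.344, 0.68, -0.28, -1],
  [0, 0, 0.983, 0.344, 0.68, -0.28, -1],
  [0, 0, 0.983, 0.344, 0.68, -0.28, -1],
  [0, 0, 0.983, 0.344, 0.68, -0.28, -1],
  [0, 0, 0, 0, 0, 0, -1],
  [0, 0, 0, 0, 0, 0, -1],
])

```text
clock: 3.05
eef_pos: [0.4387, -0.0008, 0.2994]
tcp_rot: [-0.0, 0.07, 0.998, -0.0]
ft_force: [-0.2, 0.8, 0.8]
grip_width: 0.0855
finger_force: 0.0
```

```bash
cat > st.py <<'E'
from m import *
def st():
    s=get_state(); q=s["tcp_rot"]; print(round(s["clock"],2),"q",s["qpos"].round(2),"pos",s["eef_pos"].round(4),"phi",np.degrees(2*np.arctan2(q[2],q[1])).round(1),"tilt",np.round([q[0],q[3]],4),"w",round(s["grip_width"],4),"F",s["ft_force"].round(1)); return s
E
python3 - <<'E'
from st import *
st(); s=snapshot("wrist"); save("w0.png",s["image"]); P=cloud(s)
q=P[(P[...,2]>.018)&(P[...,2]<.03)&(np.hypot(P[...,0]-.439,P[...,1])<.035)][:,:2]
print(len(q), q.mean(0), (q.max(0)+q.min(0))/2)
print([ (a,np.round([np.ptp(q@[np.cos(np.radians(a+k)),np.sin(np.radians(a+k))]) for k in(0,60,120)],4)) for a in (16,19,22,25,28)])
E
```

```text
3.05 q [-0.    0.19 -0.52  0.86 -0.    0.14] pos [ 0.4387 -0.0008  0.2994] phi 172.0 tilt [-0.0004 -0.0002] w 0.0855 F [-0.2  0.8  0.8]
1253 [0.43641972 0.00101104] [0.43710358 0.00079817]
[(16, array([0.0434, 0.042 , 0.0429])), (19, array([0.0424, 0.0409, 0.0419])), (22, array([0.0416, 0.0406, 0.0412])), (25, array([0.042 , 0.0415, 0.0422])), (28, array([0.0428, 0.0425, 0.0431]))]
```

>>> send_rows([
  [0, 0, 0, 0, 0.04, -0.86, -1],
  [0, 0, 0, 0, 0, -0.8, -1],
  [0, 0, 0, 0, 0, -0.8, -1],
  [0, 0, 0, 0, 0, -0.8, -1],
  [0, 0, 0, 0, 0, -0.8, -1],
  [0, 0, 0, 0, 0, -0.8, -1],
  [0, 0, 0, 0, 0, 0, -1],
  [0, 0, 0, 0, 0, 0, 1],
  [0, 0, 0, 0, 0, 0, 1],
  [0, 0, 0, 0, 0, 0, 1],
  [0, 0, 0, 0, 0, 0, 1],
  [0, 0, 0, 0, 0, 0, 1],
  [0, 0, 0, 0, 0, 0, 1],
  [0, 0, 0, 0, 0, 0, 1],
  [0, 0, 0, 0, 0, 0, 1],
])

```text
clock: 4.35
eef_pos: [0.4396, -0.0003, 0.1798]
tcp_rot: [0.002, 0.07, 0.998, 0.0]
ft_force: [-0.4, 0.5, 6.3]
grip_width: 0.0394
finger_force: 60.5
```

>>> send_rows([
  [0, 0, 0, 0, 0, 0.5, 1],
  [0, 0, 0, 0, 0, 1, 1],
  [0, 0, 0, 0, 0, 1, 1],
  [0, 0, 0, 0, 0, 1, 1],
  [0, 0, 0.3, 0.584, -0.736, 0, 1],
  [0, 0, 0.3, 0.584, -0.736, 0, 1],
  [0, 0, 0.3, 0.584, -0.736, 0, 1],
  [0, 0, 0.3, 0.584, -0.736, 0, 1],
  [0, 0, 0.3, 0.584, -0.736, 0, 1],
  [0, 0, 0.3, 0.584, -0.736, 0, 1],
  [0, 0, 0.3, 0.584, -0.736, 0, 1],
  [0, 0, 0.3, 0.584, -0.736, 0, 1],
  [0, 0, 0.3, 0.584, -0.736, 0, 1],
  [0, 0, 0.3, 0.584, -0.736, 0, 1],
  [0, 0, 0, 0, 0, 0, 1],
  [0, 0, 0, 0, 0, 0, 1],
])

```text
clock: 5.68
eef_pos: [0.5851, -0.1852, 0.2659]
tcp_rot: [0.0, -0.086, 0.996, -0.0]
ft_force: [-0.6, 0.3, -1.8]
grip_width: 0.0394
finger_force: 61.6
```

Run:
```python
from st import *
st(); s=snapshot("wrist"); save("w1.png",s["image"]); P=cloud(s)
```

```text
5.68 q [-0.31  0.49 -0.15  0.92  0.   -0.48] pos [ 0.5851 -0.1852  0.2659] phi 189.9 tilt [ 0.0003 -0.0001] w 0.0394 F [-0.6  0.3 -1.8]
```

View pics/w1.png

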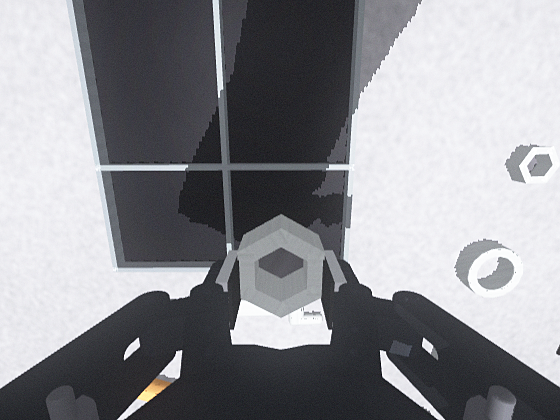

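The nut hangs level between the fingers at (280,265), above its short compartment. I'll lower it and open only part way.

>>> send_rows([
  [0, 0, 0, 0, 0.04, -0.8, 1],
  [0, 0, 0, 0, 0, -0.8, 1],
  [0, 0, 0, 0, 0, -0.8, 1],
  [0, 0, 0, 0, 0, -0.5, 1],
  [0, 0, 0, 0, 0, -0.3, 1],
  [0, 0, 0, 0, 0, 0, 1],
  [0, 0, 0, 0, 0, 0, -0.15],
  [0, 0, 0, 0, 0, 0, -0.15],
  [0, 0, 0, 0, 0, 0, -0.15],
  [0, 0, 0, 0, 0, 0, -0.15],
])

```text
clock: 6.57
eef_pos: [0.5849, -0.1832, 0.1864]
tcp_rot: [0.001, -0.087, 0.996, -0.0]
ft_force: [-0.0, 0.0, 0.1]
grip_width: 0.0488
finger_force: 0.0
```

>>> send_rows([
  [0, 0, 0, 0, 0, 0.6, -0.15],
  [0, 0, 0, 0, 0, 1, -0.15],
  [0, 0, 0, 0, 0, 1, -0.15],
  [0, 0, 0, 0, 0, 1, -1],
  [0, 0, -0.067, 0.432, 0.739, 0, -1],
  [0, 0, -0.067, 0.432, 0.739, 0, -1],
  [0, 0, -0.067, 0.432, 0.739, 0, -1],
  [0, 0, -0.067, 0.432, 0.739, 0, -1],
  [0, 0, -0.067, 0.432, 0.739, 0, -1],
  [0, 0, -0.067, 0.432, 0.739, 0, -1],
  [0, 0, -0.067, 0.432, 0.739, 0, -1],
  [0, 0, -0.067, 0.432, 0.739, 0, -1],
  [0, 0, -0.067, 0.432, 0.739, 0, -1],
  [0, 0, -0.067, 0.432, 0.739, 0, -1],
  [0, 0, 0, 0, 0, 0, -1],
  [0, 0, 0, 0, 0, 0, -1],
])

```text
clock: 7.9
eef_pos: [0.693, 0.0025, 0.2757]
tcp_rot: [0.0, -0.053, 0.999, -0.0]
ft_force: [0.1, 1.1, 0.7]
grip_width: 0.0854
finger_force: 0.0
```

Run:
```python
from st import *
st(); s=snapshot("wrist"); P=cloud(s)
q=P[(P[...,2]>.018)&(P[...,2]<.03)&(np.hypot(P[...,0]-.693,P[...,1])<.035)][:,:2]
print(len(q), q.mean(0), (q.max(0)+q.min(0))/2)
s=snapshot("top"); P=cloud(s)
q=P[(P[...,2]>.022)&(P[...,2]<.035)&(np.hypot(P[...,0]-.5843,P[...,1]+.1838)<.04)]
print("placed",len(q),q.mean(0), np.percentile(q[:,2],[10,90]))
```

```text
7.9 q [ 0.    0.62  0.1   1.05 -0.   -0.1 ] pos [0.693  0.0025 0.2757] phi 186.1 tilt [ 0.0002 -0.0001] w 0.0854 F [0.1 1.1 0.7]
1532 [0.6909464  0.00253405] [0.6914969  0.00252568]
placed 165 [ 0.58163076 -0.18458342  0.02881783] [0.0263402  0.03110915]
```

>>> send_rows([
  [0, 0, 0, -0.04, 0, -0.77, -1],
  [0, 0, 0, 0, 0, -0.77, -1],
  [0, 0, 0, 0, 0, -0.77, -1],
  [0, 0, 0, 0, 0, -0.77, -1],
  [0, 0, 0, 0, 0, -0.77, -1],
  [0, 0, 0, 0, 0, 0, -1],
  [0, 0, 0, 0, 0, 0, 1],
  [0, 0, 0, 0, 0, 0, 1],
  [0, 0, 0, 0, 0, 0, 1],
  [0, 0, 0, 0, 0, 0, 1],
  [0, 0, 0, 0, 0, 0, 1],
  [0, 0, 0, 0, 0, 0, 1],
  [0, 0, 0, 0, 0, 0, 1],
  [0, 0, 0, 0, 0, 0, 1],
])

```text
clock: 9.17
eef_pos: [0.6926, 0.0014, 0.1817]
tcp_rot: [0.002, -0.052, 0.999, -0.0]
ft_force: [0.5, 0.2, 6.6]
grip_width: 0.0397
finger_force: 62.6
```

>>> send_rows([
  [0, 0, 0, 0, 0, 0.5, 1],
  [0, 0, 0, 0, 0, 1, 1],
  [0, 0, 0, 0, 0, 1, 1],
  [0, 0, 0, 0, 0, 1, 1],
  [0, 0, 0.056, -0.303, -0.935, 0, 1],
  [0, 0, 0.056, -0.303, -0.935, 0, 1],
  [0, 0, 0.056, -0.303, -0.935, 0, 1],
  [0, 0, 0.056, -0.303, -0.935, 0, 1],
  [0, 0, 0.056, -0.303, -0.935, 0, 1],
  [0, 0, 0.056, -0.303, -0.935, 0, 1],
  [0, 0, 0.056, -0.303, -0.935, 0, 1],
  [0, 0, 0.056, -0.303, -0.935, 0, 1],
  [0, 0, 0.056, -0.303, -0.935, 0, 1],
  [0, 0, 0.056, -0.303, -0.935, 0, 1],
  [0, 0, 0.056, -0.303, -0.935, 0, 1],
  [0, 0, 0.056, -0.303, -0.935, 0, 1],
  [0, 0, 0, 0, 0, 0, 1],
  [0, 0, 0, 0, 0, 0, 1],
])

```text
clock: 10.67
eef_pos: [0.6001, -0.2803, 0.2668]
tcp_rot: [-0.0, -0.086, 0.996, 0.0]
ft_force: [-0.4, 0.4, -1.7]
grip_width: 0.0395
finger_force: 61.6
```

>>> send_rows([
  [0, 0, 0, 0.04, 0.06, -0.8, 1],
  [0, 0, 0, 0, 0, -0.8, 1],
  [0, 0, 0, 0, 0, -0.8, 1],
  [0, 0, 0, 0, 0, -0.5, 1],
  [0, 0, 0, 0, 0, -0.28, 1],
  [0, 0, 0, 0, 0, 0, 1],
  [0, 0, 0, 0, 0, 0, -0.15],
  [0, 0, 0, 0, 0, 0, -0.15],
  [0, 0, 0, 0, 0, 0, -0.15],
  [0, 0, 0, 0, 0, 0, -0.15],
])

```text
clock: 11.5
eef_pos: [0.6022, -0.2774, 0.188]
tcp_rot: [0.001, -0.088, 0.996, -0.0]
ft_force: [0.8, -0.1, 0.3]
grip_width: 0.0491
finger_force: 0.0
```

>>> send_rows([
  [0, 0, 0, 0, 0, 0.6, -0.15],
  [0, 0, 0, 0, 0, 1, -0.15],
  [0, 0, 0, 0, 0, 1, -0.15],
  [0, 0, 0, 0, 0, 1, -1],
])

```text
clock: 11.83
eef_pos: [0.6016, -0.2775, 0.2784]
tcp_rot: [-0.0, -0.087, 0.996, 0.0]
ft_force: [1.3, -0.2, 0.5]
grip_width: 0.0596
finger_force: 0.0
```

>>> send_rows([
  [0, 0, 0.785, -0.254, 0.902, 0, -1],
  [0, 0, 0.785, -0.254, 0.902, 0, -1],
  [0, 0, 0.785, -0.254, 0.902, 0, -1],
  [0, 0, 0.785, -0.254, 0.902, 0, -1],
  [0, 0, 0.785, -0.254, 0.902, 0, -1],
  [0, 0, 0.785, -0.254, 0.902, 0, -1],
  [0, 0, 0.785, -0.254, 0.902, 0, -1],
  [0, 0, 0.785, -0.254, 0.902, 0, -1],
  [0, 0, 0.785, -0.254, 0.902, 0, -1],
  [0, 0, 0.785, -0.254, 0.902, 0, -1],
  [0, 0, 0.785, -0.254, 0.902, 0, -1],
  [0, 0, 0.785, -0.254, 0.902, 0, -1],
  [0, 0, 0.785, -0.254, 0.902, 0, -1],
  [0, 0, 0.785, -0.254, 0.902, 0, -1],
  [0, 0, 0.785, -0.254, 0.902, 0, -1],
  [0, 0, 0.785, -0.254, 0.902, 0, -1],
  [0, 0, 0.785, -0.254, 0.902, 0, -1],
  [0, 0, 0.785, -0.254, 0.902, 0, -1],
  [0, 0, 0.785, -0.254, 0.902, 0, -1],
  [0, 0, 0.785, -0.254, 0.902, 0, -1],
])

```text
clock: 13.5
eef_pos: [0.4745, 0.1745, 0.2779]
tcp_rot: [-0.0, 0.79, -0.613, 0.0]
ft_force: [1.0, -0.0, 0.7]
grip_width: 0.0854
finger_force: 0.0
```

```bash
cat > bolt.py <<'E'
import sys
from st import *
def bolt(x,y,hx,hy,rad=.085):
    s=snapshot("wrist"); P=cloud(s); h=np.array([hx,hy]); h/=np.hypot(*h); n=np.array([-h[1],h[0]])
    d=P[...,:2]-[x,y]; a=d@h; b=d@n
    m=(P[...,2]>.010)&(P[...,2]<.06)&(abs(b)<.03)&(abs(a)<rad)
    print("n",m.sum(),"a ext",a[m].min(),a[m].max())
    for lo in np.arange(-.08,.08,.01):
        k=m&(a>=lo)&(a<lo+.01)
        if k.sum()>5: print("  %.2f x %.4f y %.4f w %.3f z %.3f"%(lo,*( np.array([x,y])+h*(lo+.005)+n*(b[k].max()+b[k].min())/2),np.ptp(b[k]),np.median(P[k][:,2])))
    return s
E
python3 - <<'E'
from bolt import *
st(); s=bolt(.475,.1735,.25,-.968); save("w2.png",s["image"])
s=snapshot("top"); P=cloud(s)
for c in((.5843,-.1838),(.601,-.2784)):
    q=P[(P[...,2]>.022)&(P[...,2]<.035)&(np.hypot(P[...,0]-c[0],P[...,1]-c[1])<.04)]
    print("placed",len(q),q.mean(0), np.percentile(q[:,2],[10,90]))
E
```

```text
13.5 q [ 0.35  0.32 -0.41  0.84  0.   -1.47] pos [0.4745 0.1745 0.2779] phi -75.6 tilt [-0.0004  0.0003] w 0.0854 F [ 1.  -0.   0.7]
n 4599 a ext -0.06806700605695185 0.045156202679424606
  -0.07 x 0.4573 y 0.2361 w 0.023 z 0.025
  -0.06 x 0.4603 y 0.2265 w 0.024 z 0.026
  -0.05 x 0.4624 y 0.2167 w 0.024 z 0.026
  -0.04 x 0.4649 y 0.2070 w 0.024 z 0.027
  -0.03 x 0.4674 y 0.1973 w 0.024 z 0.028
  -0.02 x 0.4699 y 0.1877 w 0.023 z 0.029
  -0.01 x 0.4729 y 0.1781 w 0.024 z 0.030
  -0.00 x 0.4750 y 0.1683 w 0.022 z 0.031
  0.01 x 0.4775 y 0.1587 w 0.024 z 0.032
  0.02 x 0.4801 y 0.1490 w 0.047 z 0.037
  0.03 x 0.4825 y 0.1393 w 0.047 z 0.043
  0.04 x 0.4850 y 0.1296 w 0.046 z 0.032
placed 168 [ 0.58162197 -0.18484339  0.02856412] [0.02593698 0.03120808]
placed 172 [ 0.60238456 -0.27796611  0.02865703] [0.02613577 0.03085882]
```

View pics/w2.png

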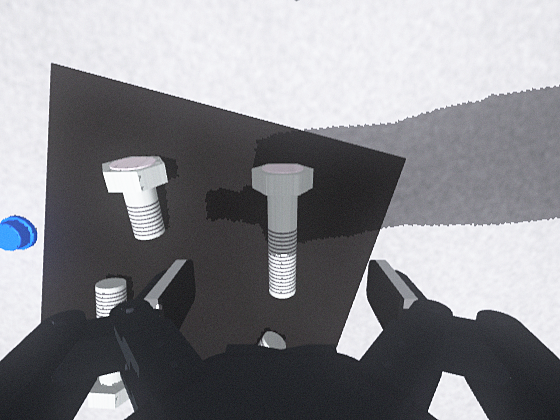

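The long bolt is centred between the fingers at (283,230), and the short bolt at (140,195) is clear of them. I'll descend and grip.

>>> send_rows([
  [0, 0, 0, 0, 0, -0.775, -1],
  [0, 0, 0, 0, 0, -0.775, -1],
  [0, 0, 0, 0, 0, -0.775, -1],
  [0, 0, 0, 0, 0, -0.775, -1],
  [0, 0, 0, 0, 0, -0.775, -1],
  [0, 0, 0, 0, 0, 0, -1],
  [0, 0, 0, 0, 0, 0, 1],
  [0, 0, 0, 0, 0, 0, 1],
  [0, 0, 0, 0, 0, 0, 1],
  [0, 0, 0, 0, 0, 0, 1],
  [0, 0, 0, 0, 0, 0, 1],
  [0, 0, 0, 0, 0, 0, 1],
  [0, 0, 0, 0, 0, 0, 1],
  [0, 0, 0, 0, 0, 0, 1],
  [0, 0, 0, 0, 0, 0, 1],
  [0, 0, 0, 0, 0, 0, 1],
  [0, 0, 0, 0, 0, 0, 1],
])

```text
clock: 15.02
eef_pos: [0.4751, 0.1736, 0.1817]
tcp_rot: [-0.001, 0.789, -0.614, 0.0]
ft_force: [-1.1, -0.6, 4.4]
grip_width: 0.0219
finger_force: 58.5
```

>>> send_rows([
  [0, 0, 0, 0, 0, 0.5, 1],
  [0, 0, 0, 0, 0, 1, 1],
  [0, 0, 0, 0, 0, 1, 1],
  [0, 0, 0, 0, 0, 1, 1],
])

```text
clock: 15.35
eef_pos: [0.4739, 0.1731, 0.2683]
tcp_rot: [0.001, 0.789, -0.614, -0.001]
ft_force: [0.1, 0.7, -4.8]
grip_width: 0.0218
finger_force: 59.8
```

>>> send_rows([
  [0, 0, -0.787, -0.025, -0.758, 0, 1],
  [0, 0, -0.787, -0.025, -0.758, 0, 1],
  [0, 0, -0.787, -0.025, -0.758, 0, 1],
  [0, 0, -0.787, -0.025, -0.758, 0, 1],
  [0, 0, -0.787, -0.025, -0.758, 0, 1],
  [0, 0, -0.787, -0.025, -0.758, 0, 1],
  [0, 0, -0.787, -0.025, -0.758, 0, 1],
  [0, 0, -0.787, -0.025, -0.758, 0, 1],
  [0, 0, -0.787, -0.025, -0.758, 0, 1],
  [0, 0, -0.787, -0.025, -0.758, 0, 1],
  [0, 0, -0.787, -0.025, -0.758, 0, 1],
  [0, 0, -0.787, -0.025, -0.758, 0, 1],
  [0, 0, -0.787, -0.025, -0.758, 0, 1],
  [0, 0, -0.787, -0.025, -0.758, 0, 1],
  [0, 0, -0.787, -0.025, -0.758, 0, 1],
  [0, 0, -0.787, -0.025, -0.758, 0, 1],
  [0, 0, -0.787, -0.025, -0.758, 0, 1],
  [0, 0, -0.787, -0.025, -0.758, 0, 1],
  [0, 0, -0.787, -0.025, -0.758, 0, 1],
  [0, 0, -0.787, -0.025, -0.758, 0, 1],
])

```text
clock: 17.02
eef_pos: [0.4615, -0.2062, 0.2676]
tcp_rot: [-0.001, -0.083, 0.997, 0.0]
ft_force: [-0.0, 0.3, -4.0]
grip_width: 0.0217
finger_force: 60.0
```

Run:
```python
from st import *
st(); s=snapshot("wrist"); save("w3.png",s["image"])
```

```text
17.02 q [-0.42  0.33 -0.42  0.82  0.   -0.59] pos [ 0.4615 -0.2062  0.2676] phi 189.5 tilt [-0.0007  0.0004] w 0.0217 F [-0.   0.3 -4. ]
```

View pics/w3.png

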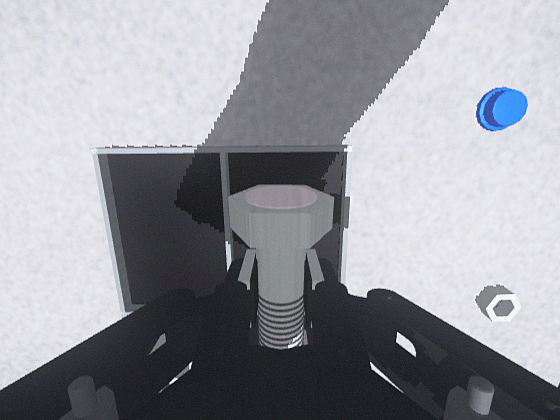

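The bolt is held level, head at (283,225), aligned with the compartment. I'll lower it.

>>> send_rows([
  [0, 0, 0, 0.04, 0.02, -0.8, 1],
  [0, 0, 0, 0, 0, -0.8, 1],
  [0, 0, 0, 0, 0, -0.8, 1],
  [0, 0, 0, 0, 0, -0.4, 1],
  [0, 0, 0, 0, 0, -0.25, 1],
  [0, 0, 0, 0, 0, -0.25, 1],
  [0, 0, 0, 0, 0, 0, 1],
])

```text
clock: 17.65
eef_pos: [0.4629, -0.2048, 0.1847]
tcp_rot: [-0.001, -0.085, 0.996, 0.0]
ft_force: [-0.2, 0.5, -4.4]
grip_width: 0.0217
finger_force: 60.1
```

>>> send_rows([
  [0, 0, 0, 0, 0, -0.04, 1],
  [0, 0, 0, 0, 0, -0.04, 1],
  [0, 0, 0, 0, 0, 0, 1],
])

```text
clock: 17.9
eef_pos: [0.4636, -0.2052, 0.1841]
tcp_rot: [0.001, -0.085, 0.996, -0.0]
ft_force: [0.5, -0.5, -4.1]
grip_width: 0.0222
finger_force: 60.1
```

>>> send_rows([
  [0, 0, 0, 0, 0, -0.05, 1],
  [0, 0, 0, 0, 0, -0.05, 1],
  [0, 0, 0, 0, 0, 0, 1],
])

```text
clock: 18.15
eef_pos: [0.4635, -0.2052, 0.1836]
tcp_rot: [0.001, -0.085, 0.996, -0.0]
ft_force: [-4.9, 2.3, 14.5]
grip_width: 0.0219
finger_force: 62.2
```

>>> send_rows([
  [0, 0, 0, 0, 0, 0.05, 0.2],
  [0, 0, 0, 0, 0, 0, -0.1],
  [0, 0, 0, 0, 0, 0, -0.1],
  [0, 0, 0, 0, 0, 0, -0.1],
  [0, 0, 0, 0, 0, 0, -0.1],
  [0, 0, 0, 0, 0, 0, -0.1],
  [0, 0, 0, 0, 0, 0, -0.1],
])

```text
clock: 18.73
eef_pos: [0.4632, -0.2051, 0.1822]
tcp_rot: [-0.0, -0.085, 0.996, 0.0]
ft_force: [-0.7, -0.9, -0.8]
grip_width: 0.047
finger_force: 0.0
```

>>> send_rows([
  [0, 0, 0, 0, 0, 0.6, -0.1],
  [0, 0, 0, 0, 0, 1, -0.1],
  [0, 0, 0, 0, 0, 1, -0.1],
  [0, 0, 0, 0, 0, 1, -1],
  [0, 0, 0.63, 0.223, 0.896, 0, -1],
  [0, 0, 0.63, 0.223, 0.896, 0, -1],
  [0, 0, 0.63, 0.223, 0.896, 0, -1],
  [0, 0, 0.63, 0.223, 0.896, 0, -1],
])

```text
clock: 19.4
eef_pos: [0.4856, -0.1147, 0.2725]
tcp_rot: [0.0, -0.217, 0.976, -0.0]
ft_force: [-0.5, -0.2, -0.1]
grip_width: 0.085
finger_force: 0.0
```

>>> send_rows([
  [0, 0, 0.63, 0.223, 0.896, 0, -1],
  [0, 0, 0.63, 0.223, 0.896, 0, -1],
  [0, 0, 0.63, 0.223, 0.896, 0, -1],
  [0, 0, 0.63, 0.223, 0.896, 0, -1],
  [0, 0, 0.63, 0.223, 0.896, 0, -1],
  [0, 0, 0.63, 0.223, 0.896, 0, -1],
  [0, 0, 0.63, 0.223, 0.896, 0, -1],
  [0, 0, 0.63, 0.223, 0.896, 0, -1],
  [0, 0, 0.63, 0.223, 0.896, 0, -1],
  [0, 0, 0.63, 0.223, 0.896, 0, -1],
  [0, 0, 0.63, 0.223, 0.896, 0, -1],
  [0, 0, 0.63, 0.223, 0.896, 0, -1],
  [0, 0, 0.63, 0.223, 0.896, 0, -1],
  [0, 0, 0.63, 0.223, 0.896, 0, -1],
  [0, 0, 0.63, 0.223, 0.896, 0, -1],
  [0, 0, 0.63, 0.223, 0.896, 0, -1],
  [0, 0, 0.63, 0.223, 0.896, 0, -1],
  [0, 0, 0.63, 0.223, 0.896, 0, -1],
  [0, 0, 0.63, 0.223, 0.896, 0, -1],
  [0, 0, 0.63, 0.223, 0.896, 0, -1],
])

```text
clock: 21.07
eef_pos: [0.5971, 0.3336, 0.2719]
tcp_rot: [0.0, 0.77, -0.638, -0.0]
ft_force: [0.3, -0.2, -0.1]
grip_width: 0.0856
finger_force: 0.0
```

Run:
```python
from bolt import *
st(); s=bolt(.597,.3325,-.18,.984); save("w4.png",s["image"])
s=snapshot("top"); save("t4.png",s["image"][160:310,280:480],3.5)
```

```text
21.07 q [ 0.51  0.6   0.07  1.03 -0.   -1.25] pos [0.5971 0.3336 0.2719] phi -79.3 tilt [ 0.0004 -0.0001] w 0.0856 F [ 0.3 -0.2 -0.1]
n 5229 a ext -0.06453612398539406 0.04570420714364812
  -0.07 x 0.6070 y 0.2682 w 0.023 z 0.025
  -0.06 x 0.6056 y 0.2782 w 0.024 z 0.025
  -0.05 x 0.6037 y 0.2880 w 0.025 z 0.026
  -0.04 x 0.6022 y 0.2979 w 0.024 z 0.027
  -0.03 x 0.6003 y 0.3077 w 0.024 z 0.028
  -0.02 x 0.5984 y 0.3175 w 0.024 z 0.029
  -0.01 x 0.5969 y 0.3274 w 0.024 z 0.030
  -0.00 x 0.5946 y 0.3371 w 0.023 z 0.031
  0.01 x 0.5927 y 0.3470 w 0.023 z 0.032
  0.02 x 0.5917 y 0.3569 w 0.037 z 0.034
  0.03 x 0.5898 y 0.3668 w 0.047 z 0.041
  0.04 x 0.5875 y 0.3765 w 0.046 z 0.043
```

View pics/t4.png

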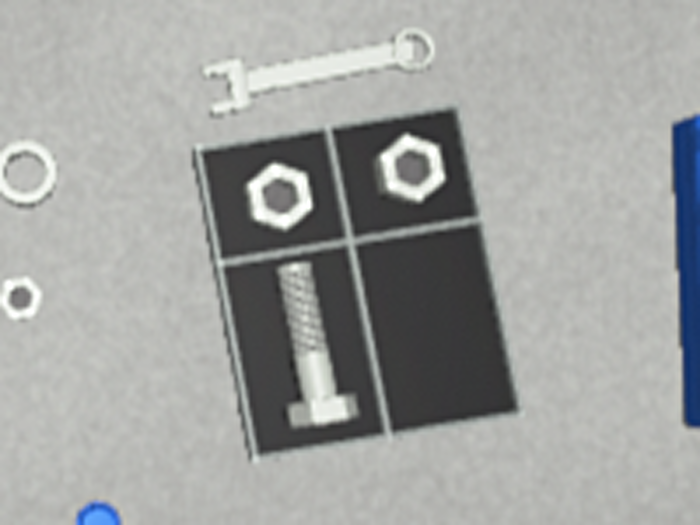

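View pics/w4.png

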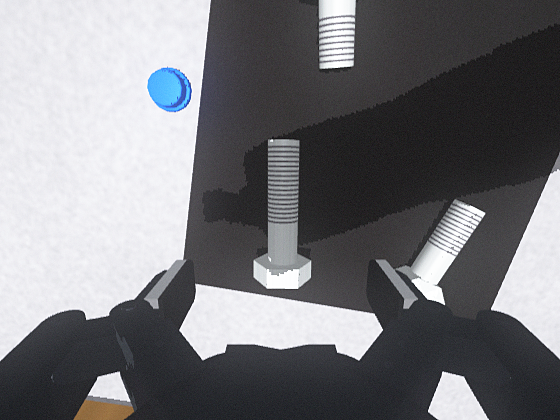

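The tray holds both nuts flat at (280,195) and (412,167), and the first bolt lengthwise at (315,345). The second long bolt is under the fingers at (283,215). The eye bolt at (445,240) is about 35 mm clear of the finger, so I'll grip now.

>>> send_rows([
  [0, 0, 0, -0.05, -0.02, -0.73, -1],
  [0, 0, 0, 0, 0, -0.73, -1],
  [0, 0, 0, 0, 0, -0.73, -1],
  [0, 0, 0, 0, 0, -0.73, -1],
  [0, 0, 0, 0, 0, -0.73, -1],
  [0, 0, 0, 0, 0, 0, -1],
  [0, 0, 0, 0, 0, 0, 1],
  [0, 0, 0, 0, 0, 0, 1],
  [0, 0, 0, 0, 0, 0, 1],
  [0, 0, 0, 0, 0, 0, 1],
  [0, 0, 0, 0, 0, 0, 1],
  [0, 0, 0, 0, 0, 0, 1],
  [0, 0, 0, 0, 0, 0, 1],
  [0, 0, 0, 0, 0, 0, 1],
  [0, 0, 0, 0, 0, 0, 1],
  [0, 0, 0, 0, 0, 0, 1],
  [0, 0, 0, 0, 0, 0, 1],
])

```text
clock: 22.58
eef_pos: [0.5964, 0.3324, 0.1825]
tcp_rot: [-0.001, 0.769, -0.639, 0.001]
ft_force: [0.9, -0.1, 4.8]
grip_width: 0.0218
finger_force: 58.8
```

>>> send_rows([
  [0, 0, 0, 0, 0, 0.5, 1],
  [0, 0, 0, 0, 0, 1, 1],
  [0, 0, 0, 0, 0, 1, 1],
  [0, 0, 0, 0, 0, 1, 1],
  [0, 0, 0, 0, 0, 0, 1],
])

```text
clock: 23.0
eef_pos: [0.597, 0.3328, 0.2728]
tcp_rot: [-0.003, 0.769, -0.639, 0.001]
ft_force: [1.5, -0.2, -3.8]
grip_width: 0.0218
finger_force: 59.9
```

>>> send_rows([
  [0, 0, -0.539, -0.1375, -0.8986, 0, 1],
  [0, 0, -0.539, -0.1375, -0.8986, 0, 1],
  [0, 0, -0.539, -0.1375, -0.8986, 0, 1],
  [0, 0, -0.539, -0.1375, -0.8986, 0, 1],
  [0, 0, -0.539, -0.1375, -0.8986, 0, 1],
  [0, 0, -0.539, -0.1375, -0.8986, 0, 1],
  [0, 0, -0.539, -0.1375, -0.8986, 0, 1],
  [0, 0, -0.539, -0.1375, -0.8986, 0, 1],
  [0, 0, -0.539, -0.1375, -0.8986, 0, 1],
  [0, 0, -0.539, -0.1375, -0.8986, 0, 1],
  [0, 0, -0.539, -0.1375, -0.8986, 0, 1],
  [0, 0, -0.539, -0.1375, -0.8986, 0, 1],
  [0, 0, -0.539, -0.1375, -0.8986, 0, 1],
  [0, 0, -0.539, -0.1375, -0.8986, 0, 1],
  [0, 0, -0.539, -0.1375, -0.8986, 0, 1],
  [0, 0, -0.539, -0.1375, -0.8986, 0, 1],
  [0, 0, -0.539, -0.1375, -0.8986, 0, 1],
  [0, 0, -0.539, -0.1375, -0.8986, 0, 1],
  [0, 0, -0.539, -0.1375, -0.8986, 0, 1],
  [0, 0, -0.539, -0.1375, -0.8986, 0, 1],
])

```text
clock: 24.67
eef_pos: [0.5256, -0.1181, 0.2663]
tcp_rot: [-0.002, -0.306, 0.952, 0.001]
ft_force: [0.0, -0.0, -5.5]
grip_width: 0.0221
finger_force: 59.8
```

>>> send_rows([
  [0, 0, -0.539, -0.1375, -0.8986, 0, 1],
  [0, 0, -0.539, -0.1375, -0.8986, 0, 1],
  [0, 0, -0.539, -0.1375, -0.8986, 0, 1],
  [0, 0, -0.539, -0.1375, -0.8986, 0, 1],
  [0, 0, -0.539, -0.1375, -0.8986, 0, 1],
  [0, 0, -0.539, -0.1375, -0.8986, 0, 1],
  [0, 0, -0.539, -0.1375, -0.8986, 0, 1],
  [0, 0, -0.539, -0.1375, -0.8986, 0, 1],
  [0, 0, 0, 0, 0, 0, 1],
  [0, 0, 0, 0, 0, 0, 1],
])

```text
clock: 25.5
eef_pos: [0.4985, -0.2977, 0.2663]
tcp_rot: [-0.001, -0.086, 0.996, 0.001]
ft_force: [0.6, 1.4, -5.1]
grip_width: 0.0218
finger_force: 60.0
```

Run:
```python
from st import *
st(); s=snapshot("wrist"); save("w5.png",s["image"])
```

```text
25.5 q [-0.54  0.44 -0.24  0.89  0.   -0.71] pos [ 0.4985 -0.2977  0.2663] phi 189.8 tilt [-0.0013  0.0011] w 0.0218 F [ 0.6  1.4 -5.1]
```

View pics/w5.png

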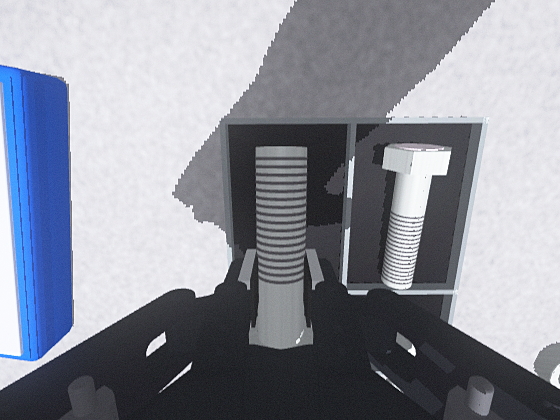

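The second bolt is aligned over its compartment, with its end at (280,150). I'll lower it.

>>> send_rows([
  [0, 0, 0, 0.08, 0.05, -0.8, 1],
  [0, 0, 0, 0, 0, -0.8, 1],
  [0, 0, 0, 0, 0, -0.8, 1],
  [0, 0, 0, 0, 0, -0.4, 1],
  [0, 0, 0, 0, 0, -0.25, 1],
  [0, 0, 0, 0, 0, -0.22, 1],
  [0, 0, 0, 0, 0, -0.04, 1],
  [0, 0, 0, 0, 0, 0, 1],
])

```text
clock: 26.22
eef_pos: [0.5018, -0.2957, 0.1861]
tcp_rot: [0.0, -0.087, 0.996, -0.0]
ft_force: [0.3, -0.4, -5.0]
grip_width: 0.0217
finger_force: 59.9
```

>>> send_rows([
  [0, 0, 0, 0, 0, -0.05, 1],
  [0, 0, 0, 0, 0, -0.05, 1],
  [0, 0, 0, 0, 0, 0, 1],
])

```text
clock: 26.47
eef_pos: [0.5022, -0.2961, 0.1847]
tcp_rot: [0.001, -0.087, 0.996, -0.001]
ft_force: [0.0, 0.6, -0.9]
grip_width: 0.0219
finger_force: 60.7
```

Touching down (the weight is coming off the wrist). I'll release and retreat.

>>> send_rows([
  [0, 0, 0, 0, 0, -0.02, 1],
  [0, 0, 0, 0, 0, 0, -0.1],
  [0, 0, 0, 0, 0, 0, -0.1],
  [0, 0, 0, 0, 0, 0, -0.1],
  [0, 0, 0, 0, 0, 0, -0.1],
  [0, 0, 0, 0, 0, 0, -0.1],
  [0, 0, 0, 0, 0, 0.6, -0.1],
  [0, 0, 0, 0, 0, 1, -0.1],
  [0, 0, 0, 0, 0, 1, -0.1],
  [0, 0, 0, -0.7, 0.5, 1, -0.1],
  [0, 0, 0, -0.7, 1, 0.5, -0.1],
  [0, 0, 0, -0.7, 1, 0.5, -0.1],
  [0, 0, 0, -0.7, 1, 0, -0.1],
  [0, 0, 0, -0.7, 1, 0, -0.1],
  [0, 0, 0, 0, 1, 0, -0.1],
  [0, 0, 0, 0, 1, 0, -0.1],
  [0, 0, 0, 0, 1, 0, -0.1],
  [0, 0, 0, 0, 1, 0, -0.1],
  [0, 0, 0, 0, 1, 0, -0.1],
  [0, 0, 0, 0, 1, 0, -0.1],
])

```text
clock: 28.13
eef_pos: [0.4138, -0.0321, 0.298]
tcp_rot: [0.0, -0.087, 0.996, -0.0]
ft_force: [0.4, -0.1, 0.3]
grip_width: 0.0472
finger_force: 0.0
```

Run:
```python
from st import *
st(); s=snapshot("top"); save("t6.png",s["image"][160:310,110:480],2.1); P=cloud(s)
c,sn=np.cos(np.radians(10.05)),np.sin(np.radians(10.05)); d=P-[.523,-.2436,0]
X=d[...,0]*c+d[...,1]*sn; Y=-d[...,0]*sn+d[...,1]*c
for n,cx,cy in(("N",.0695,.0475),("N",.0695,-.0475),("L",-.042,.0475),("L",-.042,-.0475)):
    m=(abs(X-cx)<(.036 if n=="N" else .066))&(abs(Y-cy)<.042)&(P[...,2]>.012)
    q=np.stack([X[m],Y[m]],-1).astype(np.float32); r=cv2.minAreaRect(q); print(n,np.round(r[0],4),np.round(r[1],4),round(r[2],1),"zmax",np.percentile(P[m][:,2],95).round(4))
    if n=="L":
        for lo in np.arange(cx-.06,cx+.06,.02):
            k=m&(X>=lo)&(X<lo+.02); print("   %.3f y %.4f z %.3f w %.3f"%(lo+.01,(Y[k].max()+Y[k].min())/2,np.median(P[k][:,2]),np.ptp(Y[k]))) if k.any() else 0
```

```text
28.13 q [-0.08  0.15 -0.58  0.84  0.   -0.25] pos [ 0.4138 -0.0321  0.298 ] phi 189.9 tilt [ 0.0002 -0.    ] w 0.0472 F [ 0.4 -0.1  0.3]
N [0.0681 0.0476] [0.0458 0.0409] 59.6 zmax 0.0319
N [ 0.0725 -0.0481] [0.0406 0.0466] 30.2 zmax 0.0321
L [-0.0444  0.0477] [0.06   0.1269] 89.9 zmax 0.0467
   -0.092 y 0.0467 z 0.043 w 0.045
   -0.072 y 0.0460 z 0.036 w 0.047
   -0.052 y 0.0469 z 0.033 w 0.023
   -0.032 y 0.0460 z 0.031 w 0.023
   -0.012 y 0.0464 z 0.029 w 0.023
   0.008 y 0.0455 z 0.027 w 0.025
L [-0.0438 -0.0437] [0.0591 0.1304] 87.9 zmax 0.0464
   -0.092 y -0.0494 z 0.027 w 0.023
   -0.072 y -0.0493 z 0.029 w 0.023
   -0.052 y -0.0495 z 0.030 w 0.023
   -0.032 y -0.0494 z 0.032 w 0.024
   -0.012 y -0.0499 z 0.034 w 0.023
   0.008 y -0.0505 z 0.043 w 0.049
```

View pics/t6.png

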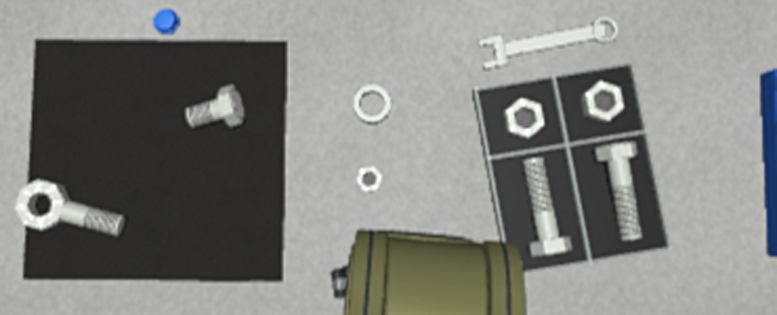

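Both bolts lie lengthwise at (548,205) and (620,190), both nuts lie flat at (525,117) and (604,100), and the other four items haven't moved. All measured positions are within limits, so I'll hand in.

```bash
python3 -c "
from cell import *
print(sign_off())"
```

```text
the job is handed in; nothing more can be done
None
```

The job is handed in at about 28 s: the last camera check showed one long bolt lengthwise in each long compartment, one big nut flat in each short one, and the other four items where they lay; the sign-off returned no verdict.

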